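Fill the paint tray at the pump bottle

ROBOT

A 6-joint arm with a two-finger parallel gripper is mounted at the origin on the work surface. World frame = base frame: x ahead of the robot, y to its left, z up, the work surface at z = 0. Lengths are in m, angles in rad, forces in N, time in s.
With the tool pointing down it reaches from about 0.35 to 0.975 m from the base axis. Payload 4.9 kg.
Tool frame: the origin (TCP) lies at the very end of the fingers, on their centre line; the grasp point (between the pads) lies 19 mm behind it; z points along the fingers, y is the line along which they close (so a half turn about z gives the same grasp; the last joint's range is limited). The gripper opens to 85 mm and grips with 20 to 120 N. Pads are 22 mm wide; open, the fingers measure 114 mm over their backs; the gripper's body (76 mm by 85 mm) begins 54 mm behind the grasp point. The pads swing forward as they close: fully open they stand 13 mm farther back than shut.
Start: joints at [1.124, 0.053, 1.613, -0, 1.476, -0.119], TCP at [0.201, 0.592, 0.231] pointing down, gripper open.
Joint ranges: [-3.01, 3.01], [-1.01, 2.22], [0.06, 2.58], [-1.02, 4.17], [0.09, 2.62], [-3.14, 3.14]. Speed limits (rad/s): [2.57, 2.57, 3.14, 3.14, 3.14, 3.14].

INTERFACE

Orientations are given as a unit quaternion [w, x, y, z].
In Python, from plant import monitor, vision, manip gives the robot as it stands. The module is installed in compiled form; this text tells all that it offers.
- The arm moves only by the tool arm_command, never from a script. Its argument "rows" is a list of rows, each a list of 3 entries, a list of its own where there are three numbers: the finger opening in mm, from 0 to 85.4, then the shift along the world's x, y, z in units of 30 cm (1.0 is 30 cm), then the turn, a rotation vector about the world's x, y, z in units of pi/2 rad (1.0 is pi/2 rad). In form: [[claw, [x, y, z], [wx, wy, wz]], ...]. A call has 1 to 12 rows; each row is the pose to reach, as a shift and turn from the pose commanded when the call began; what a row does not reach only later rows make up. A row lasts 1/12 s, in which the tool goes at most 41.7 mm and 7.16 degrees, less where a joint would pass 70% of its speed; a pose out of reach is approached as far as the arm can. A call with a number of a shift or a turn outside -1 to 1 is refused whole. A call with a gripper value outside its range is refused whole. The fingers move at their own pace and stop on an object; the grip force is fixed at half the most. Time passes only in rows, so rows that repeat a pose let the fingers close. It gives the time, the measured TCP pose, the force, the opening and the grip force at its end, in the units of the state.
- monitor.state(): the state, without advancing time (a new reading comes with each control period).
- vision.grab_frame(name): name is "side" or "top"; returns a dict with "color" (400x640x3 uint8, red, green, blue), "z_map" (400x640 float32, m along the optical axis (not along the pixel's ray), 0 where there is no reading), "mtx" (3x3 intrinsics, pixels), "R" (3x3) and "t" (3): a world point X has camera coordinates R X + t. Camera axes: x right, y down, z forward; pixel columns grow to the right and rows downward; lengths in m; the calibration is good to about 2 mm. A picture is of the moment at which its call begins.
- manip.job_done(): hands the job in; it is judged then, once.
The state is a dict: "time": time; "joint_pos": joint angles; "joint_vel": joint speeds; "joint_efforts": joint torques, N m; "tool_pos": TCP position; "tool_rot": TCP orientation; "contact_force": force on the tool from outside, world axes, zero at the start; "ft_torque": the same for the moment, N m; "gripper_width": opening from 0.0 (shut) to 1.0 (fully open); "grasp_force": force on a finger pad.
Only numpy, scipy, OpenCV 4.12 (cv2) and the standard library are available. Lean on these libraries where they do the work, as an engineer would, in place of code of your own. Each camera call takes 0.05 s, during which the arm holds its last target. There are 200 camera calls.

TASK

Get a paint tray ready for the next painter: pull out the tray that sticks out of the wooden rack, stand it flat on the table with its deep well under the spout of the pump bottle, then press the pump head fully down and let it spring back up. Leave the tray standing there; do not press the pump unless the well is under the spout, and do not shove or knock over the other things on the table.

Things in the scene. Friction and masses are not known exactly. Their poses are not given: they have to be found in the camera images.
- tray: Grey plastic tray, 180 long (x) x 64 wide (y) x 34 mm high, upright 3 mm walls, about 0.14 kg; gripped across its width from above. Origin: centre of underside, z up. Deep well at the -x end (inside x -87 to -13 mm, 58 wide, 31 deep), then a ribbed ramp rising to the +x end. Starts flat in the rack's lower left slot (seen from the robot): ramp end covered, well end sticking out 90 to 100 mm.
- tray_well (a point): Centre of the tray's well, on its floor: 50 mm from the tray's origin towards its -x end (40 mm inside that end), 3 mm above the underside.
- tray_ramp (a point): Point for a grip across the ramp end of the tray, at rim height: 55 mm from the tray's origin towards its +x end, 34 mm above the underside.
- pump (a joint): How far the pump head is pressed down, m: 0 = up, 0.018 = fully down (a hard stop). It is sprung: about 2.5 N to start, 10 N fully down, and it rises by itself when let go.
- pump_top (a point): Centre of the top of the black pump head, a disc 38 mm across, pressed straight down; 218 mm above the table when up. Its bottle is white, 66 mm across, fixed in one of the stand's three places; the two other bottles have pointed tips (208 mm high) and no spout.
- pump_spout (a point): Mouth of the pump's spout, pointing down: 92 mm out from the pump's axis, roughly towards the robot, 182 mm above the table; it goes up and down with the head. The spout is a tube 12 mm thick.
- stand: Fixed plywood bottle stand, three bottles side by side on its y axis, 80 mm apart. Origin: centre of the underside, below the middle bottle; its front faces its own -x. 274 mm wide (y); side cheeks 75 mm high; its foremost part is a dowel 44 mm before the origin at 55 mm height. Rack and stand may swap sides of the table. The table top before rack and stand is clear.
- rack: Fixed plywood rack, 187 wide (y), 177 mm high, open at its front, which faces its own -x and lies 35 mm before the origin (underside, mid-width); it reaches 101 mm behind it. Two columns of three slots, each 80 mm wide (column centres 44.5 mm from mid-width); the lowest have the table as floor and 56 mm of height. Other trays and paper lie in the upper slots.
- brush_jar: Glass jar with brushes, 64 mm across, 170 mm high, standing between rack and stand; a bystander. Origin: centre of the underside.
- cup: White cup, 68 mm across, 75 mm high; a bystander. Origin: centre of the underside.
- tape: Cardboard roll, a ring 90 mm across, 24 mm high; a bystander. Origin: centre of the underside.
- stamp: Wooden printing block 70 x 50 x 20 mm with a turned handle, 60 mm high in all; a bystander. Origin: centre of the underside.
- paint_tube: Paint tube lying down, 132 mm long, 27 mm thick; a bystander. Origin: on its underside near the middle.
- eraser_block: Wooden board rubber 110 x 70 x 28 mm; a bystander. Origin: centre of the underside.
- glue_stick: Glue stick standing up between rack and stand, before the brush jar, 36 mm across, 106 mm high; a bystander. Origin: centre of the underside.
There are look-alikes about, which are no part of the job. There is more than one size of the tray; the job needs the smaller.

How it is judged:
On the way, in this order (a step that is already met when the one before it is completed fails the run):
1. the tray stands flat on the table with its well under the spout (x of pump_spout in the frame of tray_well between -0.032 and 0.032 m and y of pump_spout in the frame of tray_well between -0.025 and 0.025 m and height (world z) of tray below 0.005 m and angle between tray's own z axis and vertical below 0.08 rad), for 0.2 s.
2. the pump head is pressed fully down with the well under the spout (all of step 1 and value of joint pump above 0.0145 m), for 0.05 s.
At the end, for the whole second after the job is handed in: The tray stands flat (underside within 5 mm of the table, tilt < 0.08 rad), at rest, with the spout above its well (within 32 mm of its centre along the tray, 25 mm across); the pump, pressed at least 14.5 of its 18 mm on the way, is back up (within 3 mm) (all of step 1 and value of joint pump below 0.003 m and linear speed of tray below 0.02 m/s); the robot touches nothing.
It fails at once if the pump is pressed (more than 6 mm) while the well of a standing tray is not under the spout (value of joint pump above 0.006 m and not (x of pump_spout in the frame of tray_well between -0.032 and 0.032 m and y of pump_spout in the frame of tray_well between -0.025 and 0.025 m and height (world z) of tray below 0.005 m and angle between tray's own z axis and vertical below 0.08 rad)).
It fails at once if a bystander is shoved (more than 40 mm) or knocked over (distance of any of brush_jar, cup, tape, stamp, paint_tube, eraser_block, glue_stick from where it was at the start of the episode above 0.04 m or angle between any of brush_jar, cup, tape, stamp, paint_tube, eraser_block, glue_stick's own z axis and vertical above 0.6 rad).
It also fails if it takes over 67 s, if anything falls off the work surface, if the arm or the gripper's body presses on something with over 40 N, if the wrist force passes 120 N, or if a joint passes its speed limit or range.

## Working session

There is one attempt and no reset: what is moved stays moved. The work goes in short steps, Python scripts to look and compute and a tool call to move; the robot and the scene stay as the last step left them, time stands still between calls to the robot, and variables do not carry over. Pictures are saved under pics/ and viewed, at most 10 in all, crops included, and the job is handed in when it is done.

Besides the shell and the picture viewer there is one more tool, called after "Call:" as name([rows], argument=value, ...), one row to a line, values as JSON. arm_command: Moves the arm, as the interface text tells. Shifts and turns lie within -1 to 1; 1 stands for 30 cm of shift or pi/2 rad of turn. Its arguments: {"type":"object","properties":{"rows":{"type":"array"}},"required":["rows"]}

```bash
mkdir -p pics
cat > h.py <<'E'
import numpy as np, cv2
from plant import monitor, vision, manip
def world(f,u,v,z=None):
    K,R,t=f["mtx"],f["R"],f["t"]
    d=R.T@np.linalg.inv(K)@np.array([u,v,1.]); c=-R.T@t
    if z is not None: return c+d*(z-c[2])/d[2]
    return c+d*f["z_map"][int(v),int(u)]
def cloud(f):
    v,u=np.mgrid[0:400,0:640]; p=np.stack([u,v,np.ones_like(u)],-1)@np.linalg.inv(f["mtx"]).T*f["z_map"][...,None]
    return (p-f["t"])@f["R"]
E
python3 - <<'E'
from h import *
for n in("top","side"):
    f=vision.grab_frame(n); cv2.imwrite(f"pics/{n}0.png",f["color"][...,::-1]); np.savez(f"{n}0.npz",**f); print(n,-f["R"].T@f["t"],f["R"].tolist(),f["mtx"].tolist())
print(monitor.state())
E
```

```text
top [ 0.22543466 -0.0132966   1.49720372] [[-0.017885315338120444, -0.9996742635583502, -0.018206654671467672], [-0.9817686431371001, 0.021005604768181627, -0.18891557882043483], [0.1892364839241973, 0.014495907953385552, -0.9818245371779084]] [[394.67423038038464, 0.0, 314.11295568808583], [0.0, 394.67423038038464, 196.11386010048184], [0.0, 0.0, 1.0]]
side [-0.01285477 -0.92715451  1.15400809] [[0.8831289491225506, -0.4689363543509931, 0.013489061853941208], [-0.3173614271050698, -0.6183553412872576, -0.718970372468402], [0.34549237879804684, 0.6306626415679933, -0.6949098133736117]] [[507.4731921333293, 0.0, 326.68552772126674], [0.0, 507.4731921333293, 197.7274727603293], [0.0, 0.0, 1.0]]
{'time': 0.1, 'joint_pos': array([ 1.12400356e+00,  5.33354889e-02,  1.61414572e+00,  9.02821494e-06,
        1.47601136e+00, -1.18976430e-01]), 'joint_vel': array([-0.00047721, -0.00168917, -0.00427228,  0.00125205, -0.00164482,
        0.00239265]), 'joint_efforts': array([-6.06726735e-05, -3.94903457e+01, -3.71361995e+01, -1.00635191e-04,
        3.94015282e-03, -2.69051768e-07]), 'tool_pos': array([0.20097402, 0.59121266, 0.23016484]), 'tool_rot': array([-2.69473073e-04,  1.63175585e-01,  9.86596587e-01, -9.10945385e-04]), 'contact_force': array([ 0.4012097 ,  0.30469268, -0.26039436]), 'ft_torque': array([-0.01063551, -0.01703198, -0.03219782]), 'grasp_force': 0.0, 'gripper_width': 0.9991217472354789}
```

View pics/top0.png

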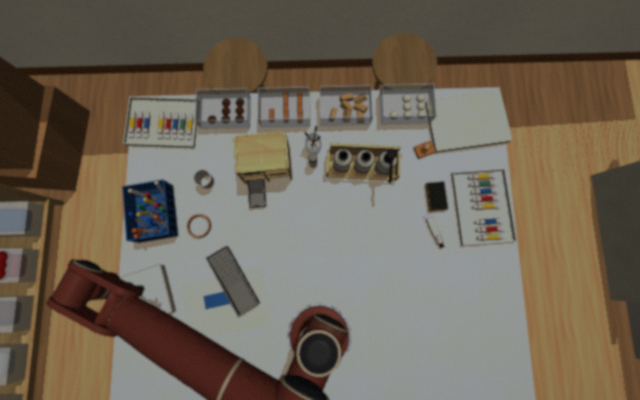

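View pics/side0.png

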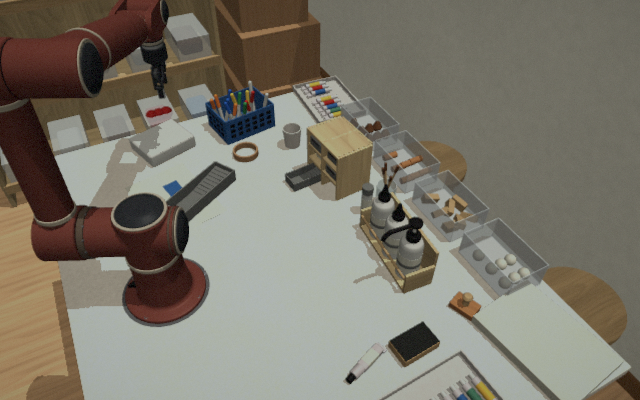

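The tray stub sticks out of the rack at top (257,193) / side (303,178). The larger tray, a look-alike, lies at top (233,281). The pump is probably the right-hand bottle at top (388,160), with its spout reaching to about (373,200). I'll enlarge to confirm.

Run:
```python
from h import *
a=dict(np.load("top0.npz")); b=dict(np.load("side0.npz"))
A=cv2.resize(a["color"][120:215,225:410],None,fx=4,fy=4,interpolation=cv2.INTER_CUBIC)[:, :740]
B=cv2.resize(b["color"][115:295,275:445],None,fx=3.3,fy=3.3,interpolation=cv2.INTER_CUBIC)
cv2.imwrite("pics/ctop.png",A[...,::-1]); cv2.imwrite("pics/cside.png",B[...,::-1])
for n,f in(("top",a),("side",b)):
    P=cloud(f); m=(f["z_map"]>0)
    tb=m&(abs(P[...,2])<.02)&(P[...,0]>.3); print(n,"valid",m.mean(),"table z",np.median(P[tb][:,2]))
    # tray stub: grey low things in front of the rack
    for nm,(u,v) in dict(top={"stubfl":(257,200),"rack":(262,150),"pump":(388,160),"spout":(374,198)},side={"stub":(303,178),"rack":(340,140),"pump":(412,232),"spout":(388,237)})[n].items(): print(nm,world(f,u,v).round(3))
```

```text
top valid 0.99619140625 table z 0.0009535357943306305
stubfl [0.503 0.23  0.002]
rack [0.649 0.186 0.173]
pump [ 0.603 -0.252  0.172]
spout [ 0.502 -0.222 -0.001]
side valid 0.99595703125 table z 0.0013664983873350402
stub [0.53  0.233 0.009]
rack [0.633 0.171 0.177]
pump [ 0.608 -0.257  0.181]
spout [ 0.59  -0.185  0.098]
```

View pics/ctop.png

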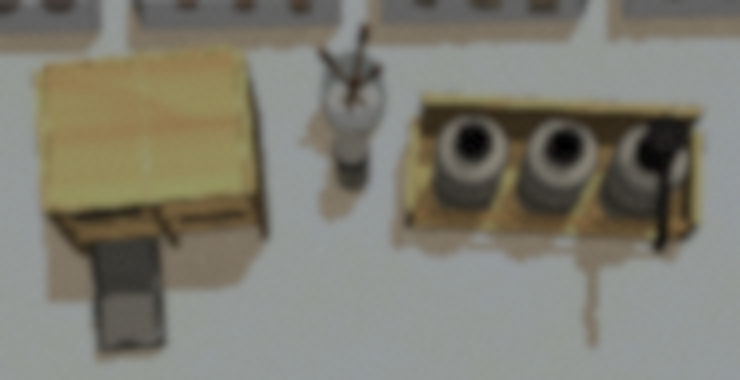

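View pics/cside.png

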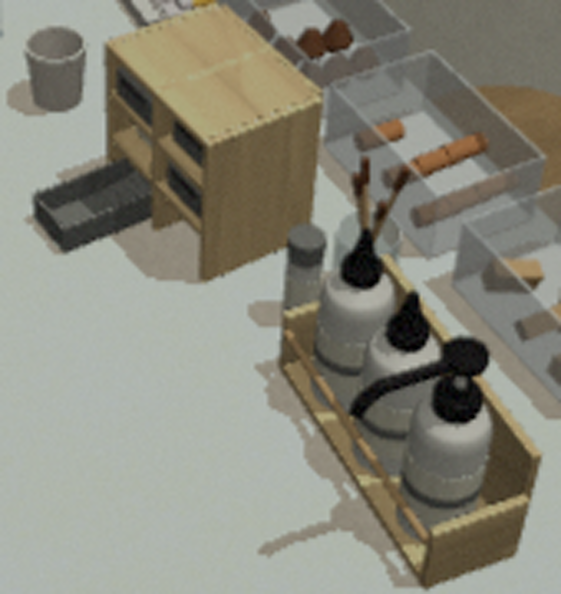

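The crops settle it. The tray is the dark stub in the lower left slot: top crop x 97–163, end at y≈350, which is px (249–266, 207). The pump is the right-hand bottle, the only one with a disc head and spout: head at top px (392,154) / side (416,222), mouth at top (390,181) / side (383,240). Next I measure both from the two views.

```bash
cat >> h.py <<'E'
def tri(a,pa,b,pb):
    Ms=[f["mtx"]@np.c_[f["R"],f["t"]] for f in(a,b)]
    X=cv2.triangulatePoints(Ms[0],Ms[1],np.array(pa,float).reshape(2,1),np.array(pb,float).reshape(2,1)); return X[:3,0]/X[3,0]
E
python3 - <<'E'
from h import *
a=dict(np.load("top0.npz")); b=dict(np.load("side0.npz"))
def head(f,box):
    u0,v0,u1,v1=box;P=cloud(f)[v0:v1,u0:u1]; dark=f["color"][v0:v1,u0:u1].max(-1)<60
    return P,dark
print("tri head",tri(a,(392.5,153.7),b,(416,222.5)),"mouth",tri(a,(390,181),b,(383,240.5)))
for f,box in((a,(375,140,405,190)),(b,(375,205,430,250))):
    P,d=head(f,box); h=d&(P[...,2]>.2)&(P[...,2]<.235); q=P[h]; print("high dark",h.sum(),q.mean(0).round(3),q.min(0).round(3),q.max(0).round(3))
    s=d&(P[...,2]>.165)&(P[...,2]<.235); q=P[s]; q=q[q[:,0].argsort()]; print("front pts",len(q),q[:8].round(3).tolist())
for n,f,box in(("top",a,(235,170,285,215)),("side",b,(275,150,335,200))):
    P=cloud(f)[box[1]:box[3],box[0]:box[2]]; c=f["color"][box[1]:box[3],box[0]:box[2]].astype(int)
    m=(c.max(-1)<110)&(c.max(-1)-c.min(-1)<25)&(P[...,2]>-.01)&(P[...,2]<.045)&(P[...,0]<.6)
    lab=cv2.connectedComponentsWithStats(m.astype(np.uint8)); i=lab[2][1:,4].argmax()+1; m=lab[1]==i
    cn=cv2.findContours(m.astype(np.uint8),0,2)[0][0]; print(n,lab[2][i]+np.array([box[0],box[1],0,0,0]),"minrect",cv2.minAreaRect(cn))
    q=P[m&(P[...,2]>.022)]; print("rim",len(q),q.min(0).round(3),q.max(0).round(3), np.percentile(q,[5,95],axis=0).round(3).tolist())
    if n=="top":
        for r in range(P.shape[0]):
            k=np.flatnonzero(m[r]); 
            if len(k)>3: print(r+box[1],world(f,box[0]+k[0]-.5,r+box[1],.034)[:2].round(4),world(f,box[0]+k[-1]+.5,r+box[1],.034)[:2].round(4),(k[0]+box[0],k[-1]+box[0]))
    P=cloud(f); r=(P[...,2]>.165)&(P[...,2]<.19)&(P[...,1]>.05)&(P[...,1]<.32)&(P[...,0]>.5)&(P[...,0]<.8)
    print("rack",cv2.minAreaRect(P[r][:,:2].astype(np.float32)))
    r=(P[...,2]>.05)&(P[...,2]<.09)&(P[...,1]>-.34)&(P[...,1]<.0)&(P[...,0]>.45)&(P[...,0]<.72)
    print("stand",cv2.minAreaRect(P[r][:,:2].astype(np.float32)))
E
```

```text
tri head [ 0.61181164 -0.26044707  0.21740934] mouth [ 0.52297966 -0.25182885  0.18665651]
high dark 140 [ 0.591 -0.255  0.214] [ 0.522 -0.273  0.201] [ 0.629 -0.24   0.224]
front pts 174 [[0.522, -0.247, 0.201], [0.522, -0.25, 0.199], [0.524, -0.25, 0.203], [0.525, -0.247, 0.202], [0.525, -0.254, 0.2], [0.527, -0.253, 0.206], [0.527, -0.249, 0.206], [0.528, -0.246, 0.205]]
high dark 254 [ 0.586 -0.255  0.213] [ 0.521 -0.275  0.2  ] [ 0.631 -0.175  0.222]
front pts 531 [[0.516, -0.251, 0.195], [0.516, -0.25, 0.19], [0.517, -0.248, 0.195], [0.518, -0.251, 0.198], [0.519, -0.25, 0.199], [0.519, -0.25, 0.193], [0.519, -0.254, 0.197], [0.52, -0.25, 0.188]]
top [243 179  26  30 519] minrect ((21.847558975219727, 23.6280517578125), (27.939180374145508, 24.957529067993164), 83.6598129272461)
rim 84 [0.472 0.187 0.022] [0.58  0.274 0.041] [[0.474, 0.194, 0.024], [0.571, 0.26, 0.039]]
180 [0.5751 0.2424] [0.5738 0.185 ] (np.int64(253), np.int64(267))
181 [0.5717 0.2653] [0.5698 0.1811] (np.int64(247), np.int64(268))
182 [0.5681 0.2805] [0.5662 0.1926] (np.int64(243), np.int64(265))
183 [0.564
[... 1711 characters left out ...]
250), np.int64(254))
rack ((0.641018807888031, 0.18979206681251526), (0.13742953538894653, 0.18749848008155823), 4.325924396514893)
stand ((0.627653956413269, -0.15712690353393555), (0.3252885937690735, 0.12379790842533112), 78.23835754394531)
side [285 162  36  30 662] minrect ((27.91379165649414, 26.96552085876465), (20.615110397338867, 35.32143783569336), 66.80140686035156)
rim 213 [0.472 0.189 0.022] [0.589 0.277 0.042] [[0.474, 0.194, 0.023], [0.578, 0.265, 0.037]]
rack ((0.6408087611198425, 0.19383171200752258), (0.14064010977745056, 0.20062758028507233), 3.813171863555908)
stand ((0.6303763389587402, -0.15766339004039764), (0.32640179991722107, 0.12615638971328735), 79.95719909667969)
```

Measurements: the tray's yaw is about 4° and its front end is at x≈0.470, y≈0.224. The spout mouth is at (0.521,-0.252) and the head at (0.612,-0.260,0.217). Plan: grip the well end, pull it out, regrip on the ramp, turn it 180° with the ramp towards the robot, place and press.

Call:
arm_command([
  [85,[1,-1,0],[0,0,0.25]],
  [85,[1,-1,0],[0,0,0.25]],
  [85,[1,-1,0],[0,0,0.25]],
  [85,[1,-1,0],[0,0,0.25]],
  [85,[1,-1,0],[0,0,0.25]],
  [85,[1,-1,0],[0,0,0.25]],
  [85,[1,-1,0],[0,0,0.25]],
  [85,[1,-1,0],[0,0,0.25]],
  [85,[1,-1,0],[0,0,0.25]],
  [85,[1,-1,0],[0,0,0.25]],
  [85,[1,-1,0],[0,0,0.25]],
  [85,[1,-1,0],[0,0,0.25]],
])

```text
time: 1.1
tool_pos: [0.503, 0.2891, 0.2306]
tool_rot: [-0.0, -0.03, 1.0, -0.0]
contact_force: [-0.5, 0.5, -0.4]
gripper_width: 0.996
grasp_force: 0.0
```

Call:
arm_command([
  [85,[0.03,-0.22,-0.2],[0,0,0]],
  [85,[0.03,-0.22,-0.2],[0,0,0]],
  [85,[0.03,-0.22,-0.4],[0,0,0]],
  [85,[0.03,-0.22,-0.5],[0,0,0]],
  [85,[0.03,-0.22,-0.55],[0,0,0]],
  [85,[0.03,-0.22,-0.55],[0,0,0]],
])

```text
time: 1.6
tool_pos: [0.5037, 0.225, 0.0586]
tool_rot: [-0.007, -0.033, 0.999, -0.002]
contact_force: [-0.9, 0.5, -1.2]
gripper_width: 0.995
grasp_force: 0.0
```

Run:
```python
from h import *
f=vision.grab_frame("side"); g=vision.grab_frame("top")
A=cv2.resize(f["color"][90:215,230:360],None,fx=4,fy=4,interpolation=cv2.INTER_CUBIC);B=cv2.resize(g["color"][135:235,220:290],None,fx=4,fy=5,interpolation=cv2.INTER_CUBIC)
cv2.imwrite("pics/g1.png",np.hstack([A,B[:500]])[...,::-1]); print(monitor.state()["tool_pos"])
```

```text
[0.50893101 0.22652666 0.06571038]
```

View pics/g1.png

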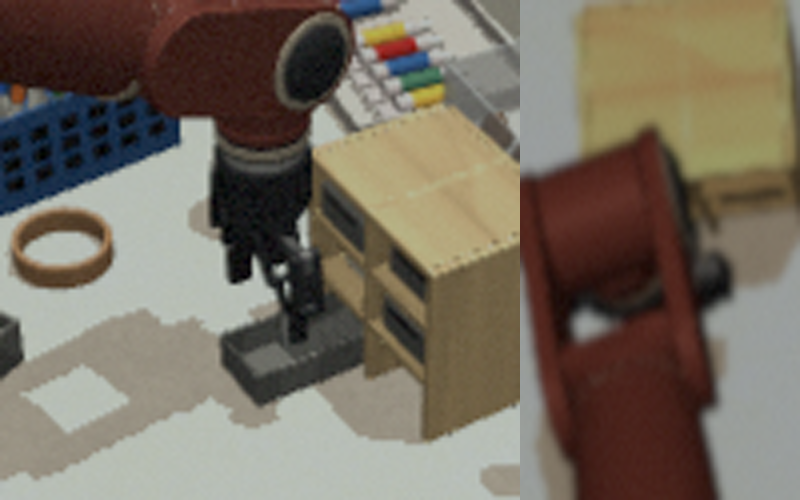

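The fingers straddle the stub (side crop ~ (295,320)) and are well centred, but the wrist is close to the rack front. I'll grip 15 mm nearer to the tray's end.

Call:
arm_command([
  [85,[-0.05,-0.003,0],[0,0,0]],
  [85,[-0.05,-0.003,-0.1],[0,0,0]],
  [85,[-0.05,-0.003,-0.2],[0,0,0]],
  [85,[-0.05,-0.003,-0.2],[0,0,0]],
  [50,[-0.05,-0.003,-0.2],[0,0,0]],
  [50,[-0.05,-0.003,-0.2],[0,0,0]],
  [50,[-0.05,-0.003,-0.2],[0,0,0]],
  [50,[-0.05,-0.003,-0.2],[0,0,0]],
  [50,[-0.05,-0.003,-0.2],[0,0,0]],
  [50,[-0.05,-0.003,-0.2],[0,0,0]],
])

```text
time: 2.53
tool_pos: [0.4979, 0.2259, 0.0099]
tool_rot: [0.003, -0.033, 0.999, 0.001]
contact_force: [-1.3, 1.9, 8.4]
gripper_width: 0.736
grasp_force: 68.6
```

Call:
arm_command([
  [50,[0,0,0.012],[0,0,0]],
  [50,[0,0,0.02],[0,0,0]],
  [50,[-0.06,-0.004,0.02],[0,0,0]],
  [50,[-0.14,-0.009,0.02],[0,0,0]],
  [50,[-0.22,-0.014,0.02],[0,0,0]],
  [50,[-0.3,-0.019,0.02],[0,0,0]],
  [50,[-0.38,-0.024,0.02],[0,0,0]],
  [50,[-0.44,-0.028,0.02],[0,0,0]],
  [50,[-0.47,-0.03,0.02],[0,0,0]],
  [50,[-0.47,-0.03,0.01],[0,0,0]],
  [50,[-0.47,-0.03,0.01],[0,0,0]],
])

```text
time: 3.45
tool_pos: [0.355, 0.2162, 0.0102]
tool_rot: [0.001, -0.033, 0.999, 0.0]
contact_force: [-0.3, 0.5, 1.2]
gripper_width: 0.735
grasp_force: 67.7
```

Run:
```python
from h import *
f=vision.grab_frame("side")
cv2.imwrite("pics/g2.png",cv2.resize(f["color"][90:250,170:370],None,fx=3,fy=3,interpolation=cv2.INTER_CUBIC)[...,::-1]); s=monitor.state();print(s["tool_pos"],s["contact_force"],s["gripper_width"])
```

```text
[0.35556292 0.21622321 0.01019921] [ 0.17117107  0.10833643 -0.8168951 ] 0.7357022156254069
```

View pics/g2.png

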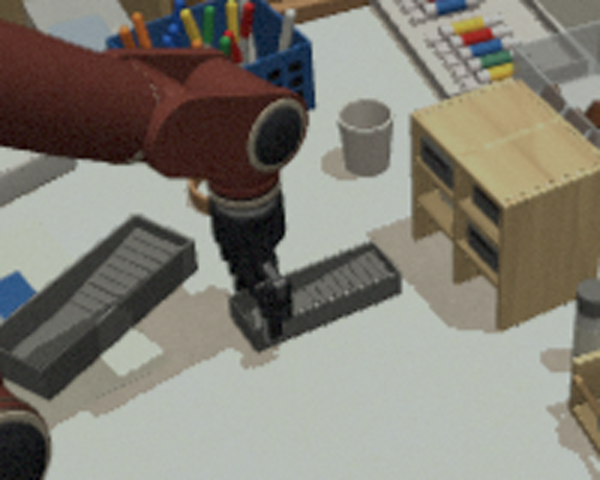

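The tray is clear of the rack and flat, held at the well end at crop (265,310). The ramp end is free at (370,265). Now I regrip at the ramp.

Call:
arm_command([
  [85,[0,0,0],[0,0,0]],
  [85,[0,0,0],[0,0,0]],
  [85,[0,0,0],[0,0,0]],
  [85,[0,0,0.13],[0,0,0]],
  [85,[0,0,0.25],[0,0,0]],
  [85,[0.13,0.008,0.25],[0,0,0]],
  [85,[0.26,0.016,0.25],[0,0,0]],
  [85,[0.39,0.025,0.25],[0,0,0]],
  [85,[0.39,0.025,0.2],[0,0,0]],
  [85,[0.39,0.025,0.1],[0,0,0]],
  [85,[0.39,0.025,0.0],[0,0,0]],
  [85,[0.39,0.025,0.0],[0,0,0]],
])

```text
time: 4.5
tool_pos: [0.4667, 0.2215, 0.003]
tool_rot: [-0.006, -0.032, 0.999, -0.002]
contact_force: [-1.6, -0.6, -0.9]
gripper_width: 0.995
grasp_force: 0.0
```

Call:
arm_command([
  [50,[0,0,0],[0,0,0]],
  [50,[0,0,0],[0,0,0]],
  [50,[0,0,0],[0,0,0]],
  [50,[0,0,0],[0,0,0]],
  [50,[0,0,0],[0,0,0]],
  [50,[0,0,0],[0,0,0]],
])

```text
time: 5.0
tool_pos: [0.4723, 0.2237, 0.0109]
tool_rot: [0.001, -0.033, 0.999, 0.0]
contact_force: [-0.9, 0.1, 4.2]
gripper_width: 0.735
grasp_force: 68.5
```

Call:
arm_command([
  [50,[0,0,0.06],[0,0,0]],
  [50,[-0.03,0,0.16],[0,0,0]],
  [50,[-0.08,-0.03,0.28],[0,0,0]],
  [50,[-0.12,-0.1,0.38],[0,0,-0.06]],
  [50,[-0.16,-0.18,0.43],[0,0,-0.13]],
  [50,[-0.2,-0.27,0.43],[0,0,-0.2]],
  [50,[-0.24,-0.36,0.43],[0,0,-0.27]],
  [50,[-0.24,-0.45,0.43],[0,0,-0.34]],
  [50,[-0.24,-0.54,0.43],[0,0,-0.41]],
  [50,[-0.24,-0.63,0.43],[0,0,-0.48]],
  [50,[-0.24,-0.72,0.43],[0,0,-0.55]],
  [50,[-0.24,-0.81,0.43],[0,0,-0.62]],
])

```text
time: 6.0
tool_pos: [0.3988, -0.0209, 0.1385]
tool_rot: [0.0, 0.441, 0.897, 0.0]
contact_force: [0.8, 0.3, -1.4]
gripper_width: 0.734
grasp_force: 67.9
```

Call:
arm_command([
  [50,[0,-0.06,0],[0,0,-0.06]],
  [50,[0,-0.14,0],[0,0,-0.13]],
  [50,[0,-0.22,0],[0,0,-0.2]],
  [50,[-0.03,-0.3,0],[0,0,-0.27]],
  [50,[-0.06,-0.38,0],[0,0,-0.34]],
  [50,[-0.09,-0.46,0],[0,0,-0.41]],
  [50,[-0.12,-0.54,0],[0,0,-0.48]],
  [50,[-0.15,-0.62,0],[0,0,-0.55]],
  [50,[-0.18,-0.69,0],[0,0,-0.62]],
  [50,[-0.21,-0.74,0],[0,0,-0.68]],
  [50,[-0.23,-0.77,0],[0,0,-0.72]],
  [50,[-0.23,-0.77,0],[0,0,-0.75]],
])

```text
time: 7.0
tool_pos: [0.3291, -0.2522, 0.1384]
tool_rot: [0.0, 0.866, 0.501, -0.0]
contact_force: [0.4, 1.0, -0.6]
gripper_width: 0.733
grasp_force: 67.9
```

Call:
arm_command([
  [50,[0,0,0],[0,0,-0.06]],
  [50,[0,0,0],[0,0,-0.13]],
  [50,[0,0,0],[0,0,-0.2]],
  [50,[0,0,0],[0,0,-0.27]],
  [50,[0,0,0],[0,0,-0.34]],
  [50,[0,0,0],[0,0,-0.41]],
  [50,[0,0,0],[0,0,-0.48]],
  [50,[0,0,-0.05],[0,0,-0.55]],
  [50,[0,0,-0.12],[0,0,-0.61]],
  [50,[0,0,-0.2],[0,0,-0.66]],
  [50,[0,0,-0.28],[0,0,-0.67]],
  [50,[0,0,-0.33],[0,0,-0.67]],
])

```text
time: 8.0
tool_pos: [0.329, -0.2494, 0.037]
tool_rot: [-0.001, 1.0, 0.001, -0.001]
contact_force: [-0.2, -0.5, -1.6]
gripper_width: 0.733
grasp_force: 67.9
```

```bash
cat > tray.py <<'E'
from h import *
import sys
f=vision.grab_frame("side"); g=vision.grab_frame("top"); s=monitor.state(); p=s["tool_pos"]; q=s["tool_rot"]
print(p,q.round(4),s["contact_force"].round(1))
for n,F in(("side",f),("top",g)):
    P=cloud(F); c=F["color"].astype(int)
    m=(c.max(-1)<125)&(c.max(-1)-c.min(-1)<25)&(P[...,2]>.015)&(P[...,2]<.085)&(P[...,0]>p[0]+.06)&(P[...,0]<p[0]+.16)&(abs(P[...,1]-p[1])<.09)
    w=P[m]; print(n,len(w))
    if len(w)>20: print(np.percentile(w,[3,50,97],axis=0).round(3).tolist(), cv2.minAreaRect(w[:,:2].astype(np.float32)))
I=np.vstack([cv2.resize(f["color"][180:360,230:450],(660,540))]);cv2.imwrite(sys.argv[1],I[...,::-1])
E
python3 tray.py pics/g3.png
```

```text
[ 0.32808862 -0.24841704  0.03623038] [-0.0026  1.      0.0011 -0.0024] [ 0.  -0.  -1.3]
side 761
[[0.391, -0.281, 0.026], [0.429, -0.241, 0.033], [0.463, -0.217, 0.06]] ((0.42668604850769043, -0.2489277422428131), (0.0766962394118309, 0.06862066686153412), 0.661826491355896)
top 275
[[0.395, -0.279, 0.021], [0.438, -0.242, 0.028], [0.461, -0.217, 0.058]] ((0.42583367228507996, -0.248502716422081), (0.07438226044178009, 0.06420031934976578), 0.300724059343338)
```

View pics/g3.png

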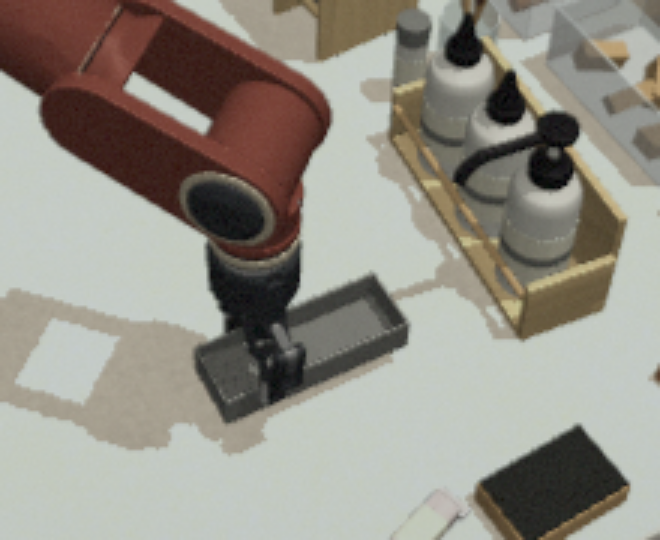

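The tray is held at the ramp (crop (275,360)), with the well pointing at the stand. Its end is 137 mm ahead of the TCP, so the well centre is at TCP+97 mm. I advance 88 mm to bring it under the spout.

Call:
arm_command([
  [50,[0,-0.01,-0.05],[0,0,0]],
  [50,[0.04,-0.01,-0.07],[0,0,0]],
  [50,[0.1,-0.01,-0.07],[0,0,0]],
  [50,[0.17,-0.01,-0.07],[0,0,0]],
  [50,[0.24,-0.01,-0.07],[0,0,0]],
  [50,[0.29,-0.01,-0.07],[0,0,0]],
  [50,[0.29,-0.01,-0.07],[0,0,0]],
  [50,[0.29,-0.01,-0.085],[0,0,0]],
  [50,[0.29,-0.01,-0.09],[0,0,0]],
  [50,[0.29,-0.01,-0.09],[0,0,0]],
])

```text
time: 8.93
tool_pos: [0.4159, -0.2532, 0.0117]
tool_rot: [-0.0, 1.0, 0.001, -0.001]
contact_force: [0.5, 0.8, -1.2]
gripper_width: 0.734
grasp_force: 67.9
```

```bash
python3 tray.py pics/g4.png
```

```text
[ 0.41627426 -0.25348693  0.01204377] [-3.e-04  1.e+00  7.e-04 -4.e-04] [-0.3  0.3 -0.1]
side 267
[[0.479, -0.286, 0.016], [0.525, -0.253, 0.026], [0.551, -0.221, 0.037]] ((0.5145856738090515, -0.2532815933227539), (0.07645726203918457, 0.06692449003458023), 0.24772490561008453)
top 66
[[0.484, -0.308, 0.016], [0.547, -0.234, 0.031], [0.57, -0.222, 0.058]] ((0.541799008846283, -0.2518748342990875), (0.0503743477165699, 0.12483980506658554), 43.60530090332031)
```

View pics/g4.png

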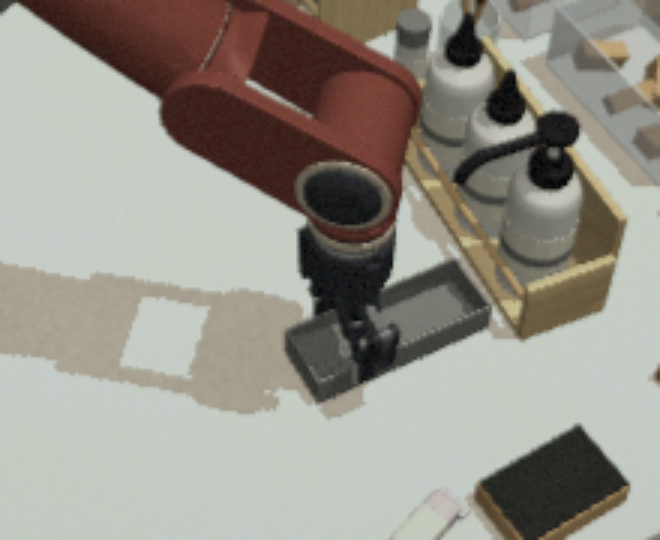

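Tray end at x≈0.553, centre y≈-0.253, so the well (x≈0.513) is under the spout. I release it and rise straight up.

Call:
arm_command([
  [85,[0,0,0],[0,0,0]],
  [85,[0,0,0],[0,0,0]],
  [85,[0,0,0],[0,0,0]],
  [85,[0,0,0.06],[0,0,0]],
  [85,[0,0,0.18],[0,0,0]],
  [85,[0,0,0.3],[0,0,0]],
  [60,[0,0,0.42],[0,0,0]],
  [30,[0,0,0.56],[0,0,0]],
  [0,[0,0,0.69],[0,0,0]],
  [0,[0,0,0.82],[0,0,0]],
  [0,[0,0,0.95],[0,0,0]],
  [0,[0,0,0.95],[0,0,0]],
])

```text
time: 10.03
tool_pos: [0.4199, -0.2559, 0.308]
tool_rot: [0.005, 1.0, 0.001, 0.006]
contact_force: [1.0, -0.5, 1.3]
gripper_width: 0.134
grasp_force: 0.0
```

Run:
```python
from h import *
s=monitor.state(); print(s["tool_pos"],s["gripper_width"])
for n in("side","top"):
    F=vision.grab_frame(n); P=cloud(F); c=F["color"].astype(int)
    m=(c.max(-1)<125)&(c.max(-1)-c.min(-1)<25)&(P[...,2]>.02)&(P[...,2]<.045)&(P[...,0]>.33)&(P[...,0]<.565)&(P[...,1]<-.2)&(P[...,1]>-.31)
    w=P[m]; print(n,len(w),cv2.minAreaRect(w[:,:2].astype(np.float32)) if len(w)>5 else 0, np.percentile(w[:,2],[50,95]) if len(w) else 0)
    h=(c.max(-1)<60)&(P[...,2]>.205)&(P[...,2]<.228)&(P[...,0]>.59)&(P[...,0]<.65)&(P[...,1]<-.23)&(P[...,1]>-.29); w=P[h]; print("head",len(w),w.mean(0) if len(w) else 0,cv2.minEnclosingCircle(w[:,:2].astype(np.float32)) if len(w) else 0)
    mo=(c.max(-1)<60)&(P[...,2]>.17)&(P[...,2]<.2)&(P[...,0]>.5)&(P[...,0]<.55)&(abs(P[...,1]+.25)<.03); w=P[mo]; print("mouth",len(w),w.mean(0) if len(w) else 0)
```

```text
[ 0.41985616 -0.25592203  0.30797142] 0.13435187587183411
side 547 ((0.4614734649658203, -0.2530754506587982), (0.1821882426738739, 0.06908803433179855), 0.23084163665771484) [0.02735082 0.03576684]
head 134 [ 0.6101151  -0.26014295  0.21595861] ((0.6110045313835144, -0.25723567605018616), 0.019244611263275146)
mouth 17 [ 0.52194539 -0.25165128  0.1936164 ]
top 62 ((0.4810251295566559, -0.25418272614479065), (0.13907721638679504, 0.062454789876937866), 1.104945421218872) [0.03117555 0.03943382]
head 89 [ 0.6113039  -0.25658934  0.21628351] ((0.6098931431770325, -0.2578488886356354), 0.019980162382125854)
mouth 5 [ 0.51908091 -0.24900319  0.19353508]
```

The tray is at (0.4615,-0.2535), so its well is within about 9 mm of the spout. Now over the pump head.

Call:
arm_command([
  [0,[0.1,-0.02,0],[0,0,0]],
  [0,[0.22,-0.02,0],[0,0,0]],
  [0,[0.34,-0.02,0],[0,0,0]],
  [0,[0.46,-0.02,0],[0,0,0]],
  [0,[0.57,-0.02,0],[0,0,0]],
  [0,[0.65,-0.02,0],[0,0,0]],
  [0,[0.65,-0.02,0],[0,0,0]],
  [0,[0.65,-0.02,-0.08],[0,0,0]],
  [0,[0.65,-0.02,-0.16],[0,0,0]],
  [0,[0.65,-0.02,-0.2],[0,0,0]],
  [0,[0.65,-0.02,-0.2],[0,0,0]],
  [0,[0.65,-0.02,-0.2],[0,0,0]],
])

```text
time: 11.13
tool_pos: [0.611, -0.2594, 0.2357]
tool_rot: [-0.001, 1.0, 0.001, -0.001]
contact_force: [-0.5, -0.4, 0.9]
gripper_width: -0.002
grasp_force: 0.0
```

Call:
arm_command([
  [0,[0,0.003,-0.03],[0,0,0]],
  [0,[0,0.003,-0.05],[0,0,0]],
  [0,[0,0.003,-0.07],[0,0,0]],
  [0,[0,0.003,-0.085],[0,0,0]],
  [0,[0,0.003,-0.1],[0,0,0]],
  [0,[0,0.003,-0.113],[0,0,0]],
  [0,[0,0.003,-0.113],[0,0,0]],
  [0,[0,0.003,-0.113],[0,0,0]],
  [0,[0,0.003,-0.113],[0,0,0]],
])

```text
time: 11.88
tool_pos: [0.6127, -0.2591, 0.2055]
tool_rot: [0.001, 1.0, 0.001, 0.001]
contact_force: [-2.1, 0.6, 5.6]
gripper_width: -0.001
grasp_force: 3.4
```

Call:
arm_command([
  [0,[0,0,-0.01],[0,0,0]],
  [0,[0,0,-0.02],[0,0,0]],
  [0,[0,0,-0.03],[0,0,0]],
  [0,[0,0,-0.03],[0,0,0]],
  [0,[0,0,-0.03],[0,0,0]],
])

```text
time: 12.3
tool_pos: [0.6128, -0.2591, 0.1995]
tool_rot: [0.001, 1.0, 0.001, 0.001]
contact_force: [-7.1, 3.5, 16.6]
gripper_width: 0.001
grasp_force: 7.9
```

The force is 16.6 N with the tip at z≈0.1995, so the head is on its stop. I rise, then back away.

Call:
arm_command([
  [0,[0,0,0.04],[0,0,0]],
  [0,[0,0,0.1],[0,0,0]],
  [0,[0,0,0.2],[0,0,0]],
  [0,[0,0,0.32],[0,0,0]],
  [0,[0,0,0.42],[0,0,0]],
  [0,[0,0,0.42],[0,0,0]],
  [0,[0,0,0.42],[0,0,0]],
])

```text
time: 12.88
tool_pos: [0.6132, -0.2593, 0.3238]
tool_rot: [0.001, 1.0, 0.001, 0.002]
contact_force: [0.0, 0.8, -1.2]
gripper_width: -0.001
grasp_force: 0.0
```

Run:
```python
from h import *
s=monitor.state(); print(s["tool_pos"],s["contact_force"],s["joint_vel"].round(3))
F=vision.grab_frame("side"); P=cloud(F); c=F["color"].astype(int)
m=(c.max(-1)<125)&(c.max(-1)-c.min(-1)<25)&(P[...,2]>.02)&(P[...,2]<.045)&(P[...,0]>.33)&(P[...,0]<.565)&(P[...,1]<-.2)&(P[...,1]>-.31)
w=P[m]; print(len(w),cv2.minAreaRect(w[:,:2].astype(np.float32)))
h=(c.max(-1)<60)&(P[...,2]>.19)&(P[...,2]<.228)&(P[...,0]>.595)&(P[...,0]<.63)&(P[...,1]<-.23)&(P[...,1]>-.29); print("head",h.sum(),np.percentile(P[h][:,2],[20,50,90]))
cv2.imwrite("pics/g5.png",cv2.resize(F["color"][60:360,200:500],(600,600))[...,::-1])
```

```text
[ 0.61318461 -0.25932519  0.32376087] [ 0.02667593  0.79412282 -1.16770863] [ 0.001  0.034  0.074 -0.    -0.002 -0.   ]
534 ((0.461953729391098, -0.2534201741218567), (0.18145982921123505, 0.06742136925458908), 0.21687938272953033)
head 130 [0.21444157 0.21638648 0.21926556]
```

View pics/g5.png

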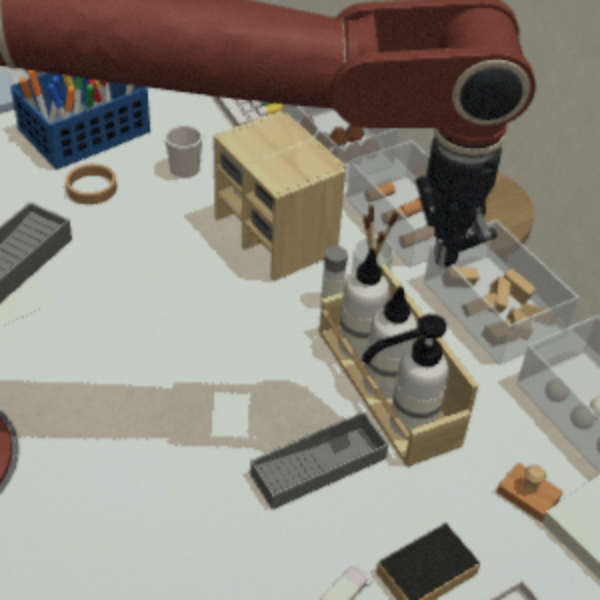

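The pump head is back up (crop (433,327), z≈0.217), and the tray is flat with its well below the spout at (350,435). The other things haven't moved and the arm is clear.

```bash
python3 -c "
from plant import manip; print(manip.job_done())"
```

```text
the job is handed in; nothing more can be done
None
```

The job is handed in, with no verdict shown: the small tray stands flat with its well about 9 mm off centre under the spout, the pump was pressed to its stop and is back up, and no bystander was seen to move.

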